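Set up the figurine decorating spindle

ROBOT

A 7-joint arm with a two-finger parallel gripper is mounted at the origin on the work surface. World frame = base frame: x ahead of the robot, y to its left, z up, the work surface at z = 0. Lengths are in m, angles in rad, forces in N, time in s.
With the tool pointing down it reaches from about 0.425 to 0.875 m from the base axis. Payload 4.7 kg.
Tool frame: the origin (TCP) lies between the finger pads, 19 mm behind the fingertips; this is the grasp point; x points along the fingers, z is the direction in which the jaws open and shut, and the axes are right-handed (so a half turn about x gives the same grasp; the last joint's range is limited). The gripper opens to 87 mm and grips with 3 to 60 N. Pads are 19 mm wide; open, the fingers measure 117 mm over their backs; the gripper's body (75 mm by 190 mm) begins 51 mm behind the grasp point.
Start: joints at [-1.299, 0.321, -0.07, 1.45, 0.023, 1.371, -0.057], TCP at [0.166, 0.629, 0.241] pointing down, gripper open.
Joint ranges: [-2.86, 2.86], [-0.3, 2.09], [-1.38, 1.24], [0.06, 2.45], [-1.56, 4.7], [0.09, 2.05], [-2.69, 2.69]. Speed limits (rad/s): [2.57, 2.57, 3.14, 3.14, 3.14, 3.14, 3.14].

INTERFACE

Orientations are given as a rotation vector (axis times angle).
In Python, from bench import get_state, get_image, calibration, close_job gives the robot as it stands.
- The arm moves only by the tool play_rows, never from a script. Its argument "targets" is a list of rows, each an object with "claw": the closure, from 0 (fully open) to 1 (shut); "linear": the shift along the tool's x, y, z as a fraction of full scale, a list of three; "rotation": the turn, a rotation vector about the tool's x, y, z as a fraction of full scale, a list of three. In form: [{"claw": claw, "linear": [x, y, z], "rotation": [wx, wy, wz]}, ...]. A call has 1 to 10 rows; each row shifts and turns the pose as measured when the row begins, along the tool's axes as they then stand; what a row does not reach is not made up. Full scale, the value 1, is 2.5 cm for a shift and 90 degrees for a turn. A row lasts 1/12 s, in which the tool goes at most 41.7 mm and 7.16 degrees, less where a joint would pass 70% of its speed; a pose out of reach is approached as far as the arm can. A call with a number of a shift or a turn outside -1 to 1 is refused whole. A call with a gripper value outside its range is refused whole. The fingers move at their own pace and stop on an object; "newtons" is the grip in N (left out, the last holds). Time passes only in rows, so rows that do not move let the fingers close. It gives the time, the measured TCP pose, the force and the opening at its end, in the units of the state.
- get_state(): the state, without advancing time (a new reading comes with each control period).
- get_image(name): name is "scene" or "side" or "wrist"; returns the picture (400x640x3 uint8, blue, green, red); there is no depth.
- calibration(name): a dict with "fx", "fy", "cx", "cy" (pixels), "rvec" (rotation vector, rad) and "tvec" (3), from world to camera coordinates, as OpenCV has them; the wrist camera has in their place "hand_eye" (4x4, takes a point from camera to tool coordinates, whose origin is the TCP and whose axes are the tool frame's). Camera axes: x right, y down, z forward; pixel columns grow to the right and rows downward; lengths in m; the calibration is good to about 2 mm. A picture is of the moment at which its call begins: read the wrist's pose just before it. calibration takes no time and is no camera call.
- close_job(): hands the job in, once; it reports no verdict.
The state is a dict: "time": time; "joint_positions": joint angles; "qd": joint speeds; "joint_torque": joint torques, N m; "position": TCP position; "tool_rot": TCP orientation; "ft_force": force on the tool from outside, world axes, zero at the start; "torque": the same for the moment, N m; "grip_width": opening from 0.0 (shut) to 1.0 (fully open).
Only numpy, scipy, OpenCV 4.12 (cv2) and the standard library are available. Lean on these libraries where they do the work, as an engineer would, in place of code of your own. Each camera call takes 0.05 s, during which the arm holds its last target. There are 200 camera calls.

TASK

Set up the decorating spindle for the next figurine: take the tall white sleeve from the wooden tray and slide it, collar end down, over the upright shaft until it sits fully home on the round steel shoulder, lowering it gently in the gripper rather than letting it drop. Then turn the speed dial on the sloped control box so that its pointer stands at the one long thick mark. Leave everything else standing where it is.

Things in the scene. Friction and masses are not known exactly. Their poses are not given: they have to be found in the camera images.
- sleeve: The tall sleeve: a plain white plastic tube, 80 mm high, 52 mm outside diameter, through bore 32 mm, with a 66 mm wide, 10 mm thick collar round its foot. It starts upright, collar down, on the floor of the wooden tray (8 mm above the table; the tray's rim is 22 mm above the table). Mass about 0.2 kg. Origin: centre of the underside; z along the bore, up.
- short_sleeve: A sleeve of the same diameters and collar but only 45 mm high, also standing on the tray; leave it alone. Origin: centre of the underside, z up.
- spindle: The decorating spindle, fixed to the table: a grey motor box 140 x 140 mm, 50 mm high; on it a dark steel shoulder disc of 94 mm diameter whose flat top is 70 mm above the table; from its middle rises the steel shaft, 28 mm diameter, up to 130 mm above the table, then a cone that narrows to 14 mm diameter at 142 mm. The shaft does not turn. Origin: centre of the underside, z up.
- shaft_foot (a point): On the shaft's axis at the shoulder's top face, 70 mm above the table: where the centre of the tall sleeve's underside must come to rest. z up.
- shaft_top (a point): Centre of the shaft's tip, 142 mm above the table. z up.
- console: The speed control box, fixed to the table: grey, 160 x 160 mm, with a flat panel that slopes at 35 degrees, 30 mm high at the front edge and 142 mm at the rear edge; at yaw 0 the low front edge faces the robot (-x). In the middle of the panel is a round scale plate with the dial. Origin: centre of the underside, z up.
- dial_grip (a point): On the dial's axis, 40 mm above the scale plate: TCP here to grip the bar (60 mm long, 14 mm wide, from 15 to 49 mm above the plate; the disc's face is at 15 mm). Does not turn with the dial: z is the dial's axis, out of the panel (35 degrees from vertical, leaning to the box's front), x straight up the slope, y level, to the left seen from the front.
- dial (a joint): Angle q of the speed dial, 0 to 2.7 rad, clockwise as seen looking onto the panel. Black disc, 64 mm diameter, with a straight grip bar across it; a white line on the bar and a black nose beyond the disc mark the pointer end. It points along (-cos(q+pi/4), sin(q+pi/4)) in x, y of point dial_grip. Ticks every 0.3 rad; the long thick mark is at q = 1.5. It stays where it is left.
- long_mark (a point): Middle of the long thick mark on the scale plate (at dial angle 1.5 rad, 57.5 mm from the axis). Axes as point dial_grip.
- cat_a: White porcelain cat figurine a on the tray, 105 mm high, 52 mm across. Origin: centre of the underside, z up.
- cat_b: White porcelain cat figurine b, the same, also on the tray.
- glaze_jar: Closed glass glaze jar, 60 mm diameter, 70 mm high, standing at the back. Origin: centre of the underside, z up.
- dish: White porcelain mixing dish, 90 mm diameter, 35 mm high, at the back. Origin: centre of the underside, z up.
- brush_pot: Glass pot with brushes, 76 mm diameter, 90 mm high, the brushes to 195 mm. Origin: centre of the underside, z up.
- brush: Flat brush with a wooden handle lying on the table in front, 180 mm long, about 45 mm wide at the bristles, 20 mm thick. Origin: at its middle, on its underside; x along the brush towards the bristles.
Mind the look-alikes: they are no part of the job. What is shaped like the spindle but red is not meant.

How it is judged:
By the outcome, as a careful person would: the job done as asked, in the order asked, and still so for the second after the job is handed in, with the robot touching nothing.
It also fails if it takes over 61 s, if anything falls off the work surface, if the arm or the gripper's body presses on something with over 40 N, if the wrist force passes 120 N, or if a joint passes its speed limit or range.

## Working session

There is one attempt and no reset: what is moved stays moved. The work goes in short steps, Python scripts to look and compute and a tool call to move; the robot and the scene stay as the last step left them, time stands still between calls to the robot, and variables do not carry over. Pictures are saved under pics/ and viewed, about 8 in all and at most 12, crops included, and the job is handed in when it is done.

Besides the shell and the picture viewer there is one more tool, called after ">>>" by a JSON object that holds its "api" and its "payload", one argument or row to a line. play_rows: Moves the arm, as the interface text tells. Shift numbers are shares of 2.5 cm and turn numbers shares of 90 degrees, none past 1 either way. Its arguments: {"type":"object","properties":{"targets":{"type":"array"},"newtons":{"type":"number"}},"required":["targets"]}

```bash
ls; mkdir -p pics
python3 - <<'E'
from bench import *
import cv2,json
s=get_state(); print(s)
for n in("scene","side","wrist"):
    print(n,calibration(n))
for n in("scene","side","wrist"):
    cv2.imwrite(f"pics/{n}0.png",get_image(n))
E
```

```text
pics
{'time': 0.0, 'joint_positions': array([-1.29890208,  0.32181289, -0.0700831 ,  1.4516663 ,  0.02258258,
        1.37077033, -0.05693965]), 'qd': array([ 3.55147881e-04,  8.72113001e-05, -3.57167058e-04,  1.39293185e-04,
       -1.40633426e-03, -3.12723431e-04, -6.16067977e-04]), 'joint_torque': array([-4.48854435e-04, -4.91285455e+01, -4.04097615e-01, -3.12529778e+01,
       -6.39441842e-02,  4.39861254e-02,  1.96945653e-04]), 'position': array([0.16562868, 0.62802032, 0.24017238]), 'tool_rot': array([-1.0184282 ,  1.32166245,  1.01642134]), 'ft_force': array([ 0.22403814, -0.8533439 ,  0.31809525]), 'torque': array([ 0.01114165, -0.02922664,  0.0099885 ]), 'grip_width': 1.0001809979597038}
scene {'fx': 485.3478157342451, 'fy': 485.3478157342451, 'cx': 328.0666299029315, 'cy': 198.8437049940671, 'rvec': array([ 1.98437961,  1.84984167, -0.51701006]), 'tvec': array([-0.1137508 , -0.41584996,  1.70739868])}
side {'fx': 374.6590327685536, 'fy': 374.6590327685536, 'cx': 324.74702807849854, 'cy': 198.89459698141042, 'rvec': array([ 2.12433127, -0.04036188,  0.05632418]), 'tvec': array([-0.56062858,  0.14381444,  0.97916084])}
wrist {'fx': 323.2059526341662, 'fy': 323.2059526341662, 'cx': 318.6288717666419, 'cy': 194.23301831610692, 'hand_eye': array([[-7.70400228e-04, -2.53075493e-01,  9.67446227e-01,
        -1.43352808e-01],
       [-2.47357679e-04, -9.67446436e-01, -2.53075744e-01,
         6.87364512e-02],
       [ 9.99999673e-01, -4.34274865e-04,  6.82720788e-04,
         1.41692264e-04],
       [ 0.00000000e+00,  0.00000000e+00,  0.00000000e+00,
         1.00000000e+00]])}
```

View pics/scene0.png

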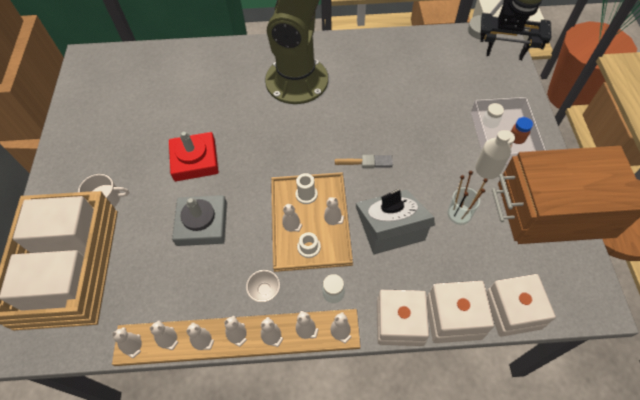

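View pics/side0.png

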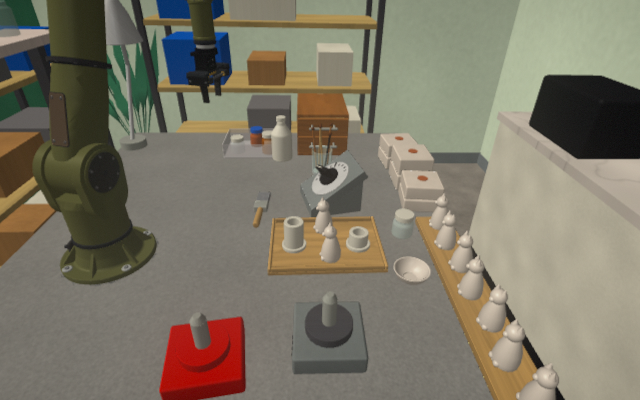

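Candidates for the sleeve: the tall one at scene (305,187), side (293,233), and the short one at scene (309,243). The cats at (291,217) and (334,209) are also white. The tall one fits the description. Candidates for the spindle: the grey one at scene (200,218), and the red one at (192,155), which is excluded. Next, a close crop.

```bash
cat > h.py <<'E'
import numpy as np,cv2
from scipy.spatial.transform import Rotation as R
from bench import *
def K(c): return np.array([[c['fx'],0,c['cx']],[0,c['fy'],c['cy']],[0,0,1]])
def ext(name,s=None):
    c=calibration(name)
    if name!='wrist':
        return K(c),cv2.Rodrigues(c['rvec'])[0],c['tvec']
    T=np.eye(4);T[:3,:3]=R.from_rotvec(s['tool_rot']).as_matrix();T[:3,3]=s['position']
    W=np.linalg.inv(T@c['hand_eye']);return K(c),W[:3,:3],W[:3,3]
def proj(E,P):
    k,r,t=E;q=(k@(r@np.atleast_2d(P).T+t[:,None])).T;return q[:,:2]/q[:,2:]
def back(E,uv,z):
    k,r,t=E;d=r.T@np.linalg.inv(k)@np.array([*uv,1.]);o=-r.T@t;return o+d*(z-o[2])/d[2]
E
python3 - <<'E'
from h import *
a=cv2.imread('pics/scene0.png');b=cv2.imread('pics/side0.png')
A=cv2.resize(a[150:260,165:432],None,fx=3,fy=3,interpolation=2)
B=cv2.resize(b[145:275,265:400],None,fx=3,fy=3,interpolation=2)
C=cv2.resize(b[280:375,280:375],None,fx=3,fy=3,interpolation=2)
im=np.zeros((330,801,3),'u1') if 0 else A
D=np.zeros((600,800,3),np.uint8);D[:300]=A[:300,:800];D[300:,:405]=B[90:390];h=C.shape[0];D[300:300+h,410:410+C.shape[1]]=C
cv2.imwrite('pics/crop1.png',D)
S=ext('scene');V=ext('side')
for n,u,z in[('sleeve',(305.5,180),.088),('short',(309,240),.053),('spindle top',(193,203),.142),('console',(393,208),.1)]:print(n,back(S,u,z))
for n,u,z in[('sleeve',(293.5,222),.088),('short',(358.5,231),.053),('spindle top',(329.5,293),.142),('console',(330,177),.1)]:print(n,back(V,u,z))
E
```

```text
sleeve [0.47474393 0.01824779 0.088     ]
short [0.64853116 0.01851834 0.053     ]
spindle top [ 0.56026073 -0.28292003  0.142     ]
console [0.59123064 0.25335893 0.1       ]
sleeve [0.47897916 0.0115599  0.088     ]
short [0.65152999 0.01647141 0.053     ]
spindle top [ 0.5517914  -0.29153374  0.142     ]
console [0.58739029 0.23311318 0.1       ]
```

View pics/crop1.png

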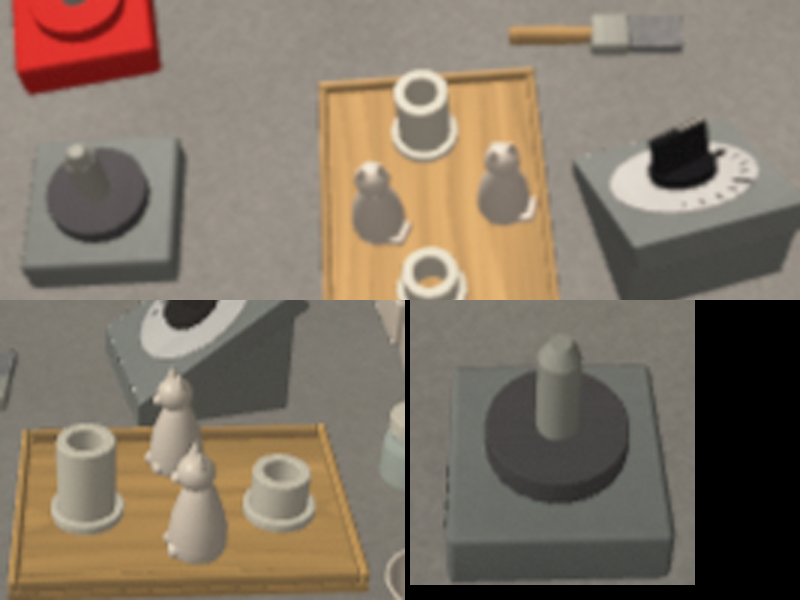

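The crop confirms the choice: the tall sleeve's rim is at scene (305,180), the short sleeve's at (309,240), the grey shaft's tip at (192,201), and the dial is on the console at (393,208). Next I work out the approach and the obstacles.

```bash
cat >> h.py <<'E'
def tool(s):
    return R.from_rotvec(s['tool_rot']).as_matrix()
def plan(s,p,M=None):
    T=tool(s);d=T.T@(np.array(p)-s['position']);print('shift mm tool',np.round(d*1000,1),'rows of 25:',np.round(d/.025,2))
    if M is not None:
        w=R.from_matrix(T.T@M).as_rotvec();print('rot deg',np.round(np.degrees(w),2),'frac',np.round(w/(np.pi/2),4))
DOWN=lambda yz:np.column_stack([[0,0,-1],np.cross(yz,[0,0,-1]),yz])
E
python3 - <<'E'
from h import *
s=get_state();print(tool(s).round(3))
S=ext('scene');V=ext('side')
for n,u,z in[('bottle top',(506,135),.2),('pot base',(460,220),0),('brush tips',(462,174),.195),('catL head',(289,206),.11),('catR',(332,200),.11)]:print(n,back(S,u,z).round(3))
for n,u,z in[('bottle base',(281,157),0),('cat',(322,205),.11),('cat',(330,228),.11)]:print(n,back(V,u,z).round(3))
for y in(1,-1):plan(s,[.477,.015,.24],DOWN(np.array([0,y,0.])))
E
```

```text
[[-0.    -0.967  0.255]
 [-0.001  0.255  0.967]
 [-1.    -0.    -0.001]]
bottle top [0.442 0.573 0.2  ]
pot base [0.59  0.461 0.   ]
brush tips [0.556 0.429 0.195]
catL head [ 0.57 -0.03  0.11]
catR [0.56  0.088 0.11 ]
bottle base [0.416 0.587 0.   ]
cat [0.554 0.058 0.11 ]
cat [ 0.569 -0.046  0.11 ]
shift mm tool [   1.2 -457.4 -513.5] rows of 25: [  0.05 -18.29 -20.54]
rot deg [-1.477e+01 -8.000e-02 -1.000e-02] frac [-1.641e-01 -9.000e-04 -1.000e-04]
shift mm tool [   1.2 -457.4 -513.5] rows of 25: [  0.05 -18.29 -20.54]
rot deg [ 1.6523e+02 -1.0000e-02  1.2000e-01] frac [ 1.8359e+00 -1.0000e-04  1.4000e-03]
```

>>> {"api": "play_rows", "payload": {
  "targets": [
    {"claw":0,"linear":[0,-0.7,-0.8],"rotation":[-0.079,0,0]},
    {"claw":0,"linear":[0,-0.7,-0.8],"rotation":[-0.079,0,0]},
    {"claw":0,"linear":[0,-0.55,-1],"rotation":[-0.006,0,0]},
    {"claw":0,"linear":[0,-0.55,-1],"rotation":[0,0,0]},
    {"claw":0,"linear":[0,-0.55,-1],"rotation":[0,0,0]},
    {"claw":0,"linear":[0,-0.55,-1],"rotation":[0,0,0]},
    {"claw":0,"linear":[0,-0.55,-1],"rotation":[0,0,0]},
    {"claw":0,"linear":[0,-0.55,-1],"rotation":[0,0,0]},
    {"claw":0,"linear":[0,-0.55,-1],"rotation":[0,0,0]},
    {"claw":0,"linear":[0,-0.55,-1],"rotation":[0,0,0]}
  ]
}}

```text
time: 0.98
position: [0.3018, 0.3763, 0.2347]
tool_rot: [-1.225, 1.209, 1.227]
ft_force: [1.1, 0.5, -0.1]
grip_width: 1.001
```

>>> {"api": "play_rows", "payload": {
  "targets": [
    {"claw":0,"linear":[-0.05,-0.55,-1],"rotation":[0,0,0]},
    {"claw":0,"linear":[-0.05,-0.55,-1],"rotation":[0,0,0]},
    {"claw":0,"linear":[-0.05,-0.55,-1],"rotation":[0,0,0]},
    {"claw":0,"linear":[-0.05,-0.55,-1],"rotation":[0,0,0]},
    {"claw":0,"linear":[-0.05,-0.55,-1],"rotation":[0,0,0]},
    {"claw":0,"linear":[-0.05,-0.55,-1],"rotation":[0,0,0]},
    {"claw":0,"linear":[-0.05,-0.55,-1],"rotation":[0,0,0]},
    {"claw":0,"linear":[-0.05,-0.55,-1],"rotation":[0,0,0]},
    {"claw":0,"linear":[-0.05,-0.55,-1],"rotation":[0,0,0]},
    {"claw":0,"linear":[-0.05,-0.55,-1],"rotation":[0,0,0]}
  ]
}}

```text
time: 1.82
position: [0.4479, 0.1141, 0.2464]
tool_rot: [-1.224, 1.209, 1.229]
ft_force: [1.2, -0.6, -0.1]
grip_width: 1.0
```

>>> {"api": "play_rows", "payload": {
  "targets": [
    {"claw":0,"linear":[0,-0.4,-1],"rotation":[0,0,0]},
    {"claw":0,"linear":[0,-0.4,-1],"rotation":[0,0,0]},
    {"claw":0,"linear":[0,-0.4,-1],"rotation":[0,0,0]},
    {"claw":0,"linear":[0,-0.4,-1],"rotation":[0,0,0]},
    {"claw":0,"linear":[0,0,0],"rotation":[0,0,0]},
    {"claw":0,"linear":[0,0,0],"rotation":[0,0,0]}
  ]
}}

```text
time: 2.32
position: [0.4927, 0.0019, 0.2464]
tool_rot: [-1.218, 1.215, 1.219]
ft_force: [-1.0, 0.6, 0.1]
grip_width: 1.0
```

Run:
```python
from h import *
s=get_state();np.save('s1.npy',s,allow_pickle=True);cv2.imwrite('pics/w1.png',get_image('wrist'))
print(s['position'],np.abs(s['qd']).max(),tool(s).round(3))
```

```text
[0.49265835 0.00186572 0.24638617] 0.049509970377342095 [[-0.008 -1.    -0.01 ]
 [-0.007 -0.01   1.   ]
 [-1.     0.008 -0.007]]
```

View pics/w1.png

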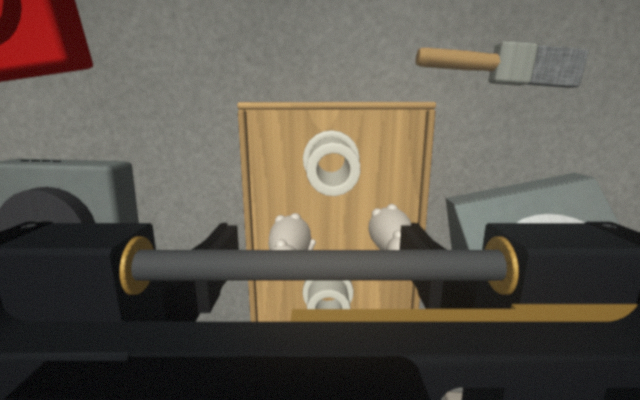

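The wrist view shows the tall sleeve's rim at about (333,168), with its collar behind it. The cats are at (290,232) and (390,225), and the grey spindle is at the left edge. I'll fit the sleeve's silhouette in all three views.

```bash
cat >> h.py <<'E'
from scipy.optimize import minimize
th=np.linspace(0,2*np.pi,60,endpoint=False)
def circ(x,y,z,r): return np.c_[x+r*np.cos(th),y+r*np.sin(th),0*th+z]
SLEEVE=[(.033,0,.010),(.026,.010,.080)]
SHAFT=[(.014,0,.060),(.014,.060,.072)]
def sil(E,x,y,z0,parts,shape):
    m=np.zeros(shape,np.uint8)
    for p in parts:
        r0,a,b=p[:3];r1=p[3] if len(p)>3 else r0
        pts=proj(E,np.r_[circ(x,y,z0+a,r0),circ(x,y,z0+b,r1)])
        cv2.fillConvexPoly(m,cv2.convexHull((pts*16).round().astype(np.int32)),1,shift=4)
    return m
def fit(E,img,maskf,x0,z0,parts,pad=12):
    f=3;k=E[0].copy();k[:2]*=f;k[0,2]+=(f-1)/2;k[1,2]+=(f-1)/2;E=(k,E[1],E[2])
    img=cv2.resize(img,None,fx=f,fy=f,interpolation=cv2.INTER_CUBIC)
    M=maskf(img)
    ys,xs=np.nonzero(sil(E,*x0,z0,parts,M.shape));y0,y1,xa,xb=max(ys.min()-pad*f,0),ys.max()+pad*f,max(xs.min()-pad*f,0),xs.max()+pad*f
    roi=np.zeros_like(M);roi[y0:y1,xa:xb]=1
    _,lab,st,_=cv2.connectedComponentsWithStats((M*roi).astype(np.uint8));M=(lab==1+st[1:,4].argmax()).astype(np.uint8)
    c=lambda p:1-(lambda m:(m&M).sum()/((m|M)&roi).sum())(sil(E,p[0],p[1],z0,parts,M.shape))
    r=minimize(c,x0,method='Nelder-Mead',options=dict(initial_simplex=np.array(x0)+[[0,0],[.008,0],[0,.008]],xatol=1e-4,fatol=1e-4))
    return r.x,1-r.fun
def white(img):
    h=cv2.cvtColor(img,cv2.COLOR_BGR2HSV);return ((h[...,1]<70)&(h[...,2]>60)).astype(np.uint8)
E
python3 - <<'E'
from h import *
s=np.load('s1.npy',allow_pickle=True).item()
W=ext('wrist',s);print('ray',back(W,(333.5,168.5),.088))
for n,f in(('wrist','w1'),('scene','scene0'),('side','side0')):
    print(n,fit(ext(n,s),cv2.imread(f'pics/{f}.png'),white,[.477,.013],.008,SLEEVE,8))
E
```

```text
ray [0.47647482 0.01499065 0.088     ]
wrist (array([0.47707868, 0.01422439]), np.float64(0.8503582616209988))
scene (array([0.47144279, 0.01616788]), np.float64(0.607645875251509))
side (array([0.47845288, 0.01962081]), np.float64(0.6522789012979173))
```

Run:
```python
from h import *
s=get_state();plan(s,[.477,.0146,.07],DOWN(np.array([0,1.,0])))
```

```text
shift mm tool [176.5  14.3  14.7] rows of 25: [7.06 0.57 0.59]
rot deg [ 0.56 -0.44 -0.42] frac [ 0.0062 -0.0049 -0.0046]
```

>>> {"api": "play_rows", "payload": {
  "targets": [
    {"claw":0,"linear":[0.5,0.6,0.6],"rotation":[0.006,-0.005,-0.005]},
    {"claw":0,"linear":[1,0,0],"rotation":[0,0,0]},
    {"claw":0,"linear":[1,0,0],"rotation":[0,0,0]},
    {"claw":0,"linear":[0,0,0],"rotation":[0,0,0]},
    {"claw":0,"linear":[0,0,0],"rotation":[0,0,0]}
  ]
}}

```text
time: 2.78
position: [0.4764, 0.0217, 0.1832]
tool_rot: [-1.213, 1.202, 1.213]
ft_force: [0.3, -0.5, 1.2]
grip_width: 1.001
```

Run:
```python
from h import *
s=get_state();print(s['position'],s['qd'].round(3));plan(s,[.477,.0146,.07],DOWN(np.array([0,1.,0])))
```

```text
[0.47644619 0.02171906 0.18322481] [-0.014  0.013 -0.013  0.047 -0.006 -0.004 -0.004]
shift mm tool [113.2  -0.2  -7.5] rows of 25: [ 4.53 -0.01 -0.3 ]
rot deg [0.35 0.17 0.18] frac [0.0039 0.0019 0.002 ]
```

>>> {"api": "play_rows", "payload": {
  "targets": [
    {"claw":0,"linear":[0,0,-0.3],"rotation":[0.004,0.002,0.002]},
    {"claw":0,"linear":[0.6,0,0],"rotation":[0,0,0]},
    {"claw":0,"linear":[0.8,0,0],"rotation":[0,0,0]},
    {"claw":0,"linear":[0.8,0,0],"rotation":[0,0,0]},
    {"claw":0,"linear":[0.8,0,0],"rotation":[0,0,0]},
    {"claw":0,"linear":[0.5,0,0],"rotation":[0,0,0]},
    {"claw":0,"linear":[0,0,0],"rotation":[0,0,0]}
  ]
}}

```text
time: 3.37
position: [0.4846, 0.0148, 0.1035]
tool_rot: [-1.217, 1.195, 1.201]
ft_force: [-0.3, -1.0, -0.3]
grip_width: 1.006
```

Run:
```python
from h import *
s=get_state();print(s['position'],s['ft_force'],s['qd'].round(3));plan(s,[.477,.0146,.07],DOWN(np.array([0,1.,0])))
```

```text
[0.48455682 0.01475771 0.1034819 ] [-0.31665234 -1.0470862  -0.30104689] [ 0.003 -0.018  0.003 -0.039  0.013  0.032 -0.009]
shift mm tool [33.4  8.1 -0.2] rows of 25: [ 1.33  0.32 -0.01]
rot deg [0.15 0.13 0.88] frac [0.0017 0.0015 0.0098]
```

>>> {"api": "play_rows", "payload": {
  "targets": [
    {"claw":0,"linear":[0,0.33,0],"rotation":[0.002,0.002,0.01]},
    {"claw":0,"linear":[0.5,0,0],"rotation":[0,0,0]},
    {"claw":0,"linear":[0.6,0.03,0],"rotation":[0,0,0]},
    {"claw":0,"linear":[0.3,0,0],"rotation":[0,0,0]},
    {"claw":0,"linear":[0,0,0],"rotation":[0,0,0]}
  ]
}}

```text
time: 3.78
position: [0.4796, 0.0149, 0.0751]
tool_rot: [-1.211, 1.205, 1.204]
ft_force: [-0.5, 0.1, 0.0]
grip_width: 0.999
```

Run:
```python
from h import *
s=get_state();print(s['position'],s['ft_force'],s['qd'].round(3));plan(s,[.477,.0146,.07],DOWN(np.array([0,1.,0])))
```

```text
[0.47960312 0.01489148 0.07511553] [-0.4548272   0.05084219  0.00412042] [-0.004 -0.024  0.001 -0.02   0.01   0.035 -0.011]
shift mm tool [ 5.1  2.6 -0.3] rows of 25: [ 0.2   0.11 -0.01]
rot deg [-0.08  0.05  0.36] frac [-0.0008  0.0005  0.004 ]
```

>>> {"api": "play_rows", "payload": {
  "newtons": 25,
  "targets": [
    {"claw":0,"linear":[0.16,0.11,0],"rotation":[0,0,0.004]},
    {"claw":0,"linear":[0,0,0],"rotation":[0,0,0]},
    {"claw":1,"linear":[0,0,0],"rotation":[0,0,0]},
    {"claw":1,"linear":[0,0,0],"rotation":[0,0,0]},
    {"claw":1,"linear":[0,0,0],"rotation":[0,0,0]},
    {"claw":1,"linear":[0,0,0],"rotation":[0,0,0]},
    {"claw":1,"linear":[0,0,0],"rotation":[0,0,0]},
    {"claw":1,"linear":[0,0,0],"rotation":[0,0,0]}
  ]
}}

```text
time: 4.45
position: [0.4795, 0.0153, 0.0756]
tool_rot: [-1.209, 1.204, 1.206]
ft_force: [-0.4, -0.4, -0.3]
grip_width: 0.634
```

Run:
```python
from h import *
s=get_state();print(s['position'],s['ft_force'],s['grip_width']);plan(s,[.477,.0146,.07],DOWN(np.array([0,1.,0])))
np.save('s2.npy',s,allow_pickle=True);cv2.imwrite('pics/w2.png',get_image('wrist'))
```

```text
[0.47950816 0.01533679 0.07558208] [-0.37318854 -0.38699409 -0.30864528] 0.6341830195900926
shift mm tool [ 5.6  2.5 -0.8] rows of 25: [ 0.22  0.1  -0.03]
rot deg [-0.08  0.16  0.3 ] frac [-0.0008  0.0017  0.0033]
```

>>> {"api": "play_rows", "payload": {
  "targets": [
    {"claw":1,"linear":[0,0.04,0],"rotation":[0,0,0]},
    {"claw":1,"linear":[0,0,0],"rotation":[0,0,0]},
    {"claw":1,"linear":[0,0,0],"rotation":[0,0,0]},
    {"claw":1,"linear":[0,0,0],"rotation":[0,0,0]}
  ]
}}

```text
time: 4.83
position: [0.4787, 0.015, 0.0756]
tool_rot: [-1.209, 1.204, 1.205]
ft_force: [0.7, 0.2, -0.5]
grip_width: 0.586
```

Run:
```python
from h import *
s=get_state();print(s['position'],s['ft_force'],s['grip_width']);plan(s,[.477,.0146,.07],DOWN(np.array([0,1.,0])))
np.save('s2.npy',s,allow_pickle=True);cv2.imwrite('pics/w2.png',get_image('wrist'))
```

```text
[0.47868176 0.01503808 0.07560125] [ 0.72213967  0.22491865 -0.54742005] 0.5857725989026688
shift mm tool [ 5.6  1.7 -0.5] rows of 25: [ 0.22  0.07 -0.02]
rot deg [-0.09  0.13  0.33] frac [-0.001   0.0015  0.0037]
```

View pics/w2.png

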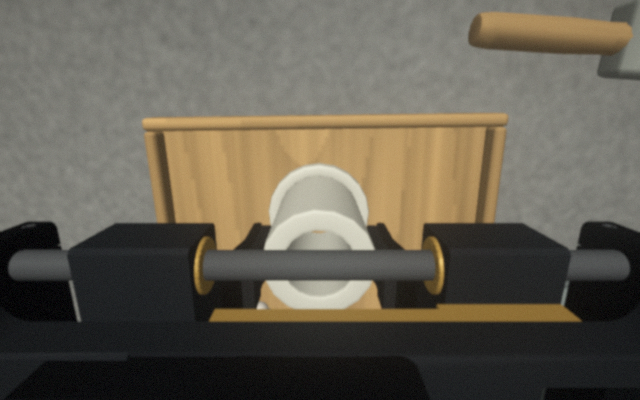

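The jaws are closed on the tube, whose rim is centred near (320,259) with the collar behind it. I'll compute the sleeve's offset in the grip.

Run:
```python
from h import *
s=np.load('s2.npy',allow_pickle=True).item();W=ext('wrist',s)
print(back(W,(319.5,259.5),.088), proj(W,[s['position']]))
for x in(.475,.477,.479,.481):
  a=proj(W,circ(x,.015,.088,.026));b=proj(W,circ(x,.015,.018,.033));print(x,a.min(0),a.max(0),b.min(0),b.max(0))
```

```text
[0.47400892 0.01557856 0.088     ] [[318.24571969 256.69045249]]
0.475 [259.46625715 205.36933285] [376.87269752 312.68225135] [267.38133247 161.98025422] [368.59223501 258.44642052]
0.477 [259.687484   209.88684519] [376.67085301 316.42607618] [267.51235168 165.14233123] [368.47525741 261.13557254]
0.479 [259.90712151 214.3703293 ] [376.47045728 320.14421575] [267.64273015 168.28830079] [368.35885143 263.81208824]
0.481 [260.12518677 218.8201682 ] [376.27149479 323.83693351] [267.77247257 171.41828565] [368.2430129  266.47605647]
```

>>> {"api": "play_rows", "payload": {
  "newtons": 30,
  "targets": [
    {"claw":1,"linear":[-0.4,0,0],"rotation":[0,0,0]},
    {"claw":1,"linear":[-0.7,0,0],"rotation":[0,0,0]},
    {"claw":1,"linear":[-1,0,0],"rotation":[0,0,0]},
    {"claw":1,"linear":[-1,0,0],"rotation":[0,0,0]},
    {"claw":1,"linear":[-1,0,0],"rotation":[0,0,0]},
    {"claw":1,"linear":[-1,0,0],"rotation":[0,0,0]},
    {"claw":1,"linear":[-1,0,0],"rotation":[0,0,0]},
    {"claw":1,"linear":[-0.6,0,0],"rotation":[0,0,0]},
    {"claw":1,"linear":[0,0,0],"rotation":[0,0,0]}
  ]
}}

```text
time: 5.63
position: [0.4723, 0.0133, 0.2507]
tool_rot: [-1.204, 1.216, 1.211]
ft_force: [-0.2, 0.1, -1.0]
grip_width: 0.582
```

Run:
```python
from h import *
s=get_state();print(s['position'],s['ft_force'],s['grip_width']);plan(s,[.60,-.20,.238],DOWN(np.array([0,1.,0])))
```

```text
[0.47234223 0.01326933 0.2506783 ] [-0.1708384   0.09593699 -1.0442287 ] 0.582225602105702
shift mm tool [  12.1 -128.6 -212.8] rows of 25: [ 0.48 -5.14 -8.51]
rot deg [-0.22 -0.05 -0.36] frac [-0.0025 -0.0006 -0.004 ]
```

>>> {"api": "play_rows", "payload": {
  "targets": [
    {"claw":1,"linear":[0.05,-0.3,-0.5],"rotation":[-0.003,-0.001,-0.004]},
    {"claw":1,"linear":[0.05,-0.6,-1],"rotation":[0,0,0]},
    {"claw":1,"linear":[0.05,-0.6,-1],"rotation":[0,0,0]},
    {"claw":1,"linear":[0.05,-0.6,-1],"rotation":[0,0,0]},
    {"claw":1,"linear":[0.05,-0.6,-1],"rotation":[0,0,0]},
    {"claw":1,"linear":[0.05,-0.6,-1],"rotation":[0,0,0]},
    {"claw":1,"linear":[0.05,-0.6,-1],"rotation":[0,0,0]},
    {"claw":1,"linear":[0.05,-0.6,-1],"rotation":[0,0,0]},
    {"claw":1,"linear":[0,-0.2,-0.4],"rotation":[0,0,0]},
    {"claw":1,"linear":[0,0,0],"rotation":[0,0,0]}
  ]
}}

```text
time: 6.47
position: [0.5893, -0.1881, 0.2304]
tool_rot: [-1.208, 1.212, 1.227]
ft_force: [-0.6, -0.1, -2.3]
grip_width: 0.583
```

>>> {"api": "play_rows", "payload": {
  "targets": [
    {"claw":1,"linear":[0,0,0],"rotation":[0,0,0]},
    {"claw":1,"linear":[0,0,0],"rotation":[0,0,0]}
  ]
}}

```text
time: 6.63
position: [0.5876, -0.1877, 0.2282]
tool_rot: [-1.204, 1.216, 1.23]
ft_force: [0.3, -0.3, -2.3]
grip_width: 0.582
```

Run:
```python
from h import *
s=get_state();print(s['position'],s['ft_force'],s['grip_width'],np.abs(s['qd']).max())
np.save('s3.npy',s,allow_pickle=True);cv2.imwrite('pics/w3.png',get_image('wrist'))
```

```text
[ 0.58759145 -0.18771655  0.22823433] [ 0.26945102 -0.30021176 -2.32953402] 0.5819623706846355 0.018881915033684037
```

View pics/w3.png

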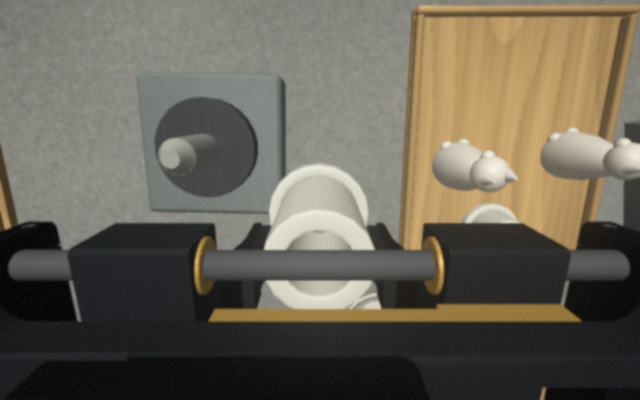

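The spindle is visible: the disc spans columns 154–257 and rows 97–197, and the shaft's tip is near (171,158). The sleeve still sits as it was gripped.

Run:
```python
from h import *
s=np.load('s3.npy',allow_pickle=True).item();W=ext('wrist',s);im=cv2.imread('pics/w3.png')
c=back(W,(205.5,147),.07);print('disc',c,'tip',back(W,(171,159),.142))
for p in ([c[0],c[1]],[c[0]+.002,c[1]],[c[0],c[1]+.002]):
  a=proj(W,circ(*p,.07,.047));print(p,a.min(0),a.max(0),'tip',proj(W,[[*p,.142],[*p,.130]]))
g=cv2.cvtColor(im,cv2.COLOR_BGR2GRAY);print(g[147,145:270:4],g[85:210:4,225])
dark=lambda i:(cv2.cvtColor(i,cv2.COLOR_BGR2GRAY)<80).astype(np.uint8)
m=dark(im);m[:, :140]=0;m[:,270:]=0;m[:80]=0;m[205:]=0
cs=max(cv2.findContours(m,0,1)[0],key=cv2.contourArea);print(cv2.boundingRect(cs))
h=cv2.convexHull(cs);h=h[(h[:,0,0]>190)|(h[:,0,1]<130)|(h[:,0,1]>178)];print(cv2.fitEllipse(h))
# gripped sleeve rim top / collar top
t=tool(s);
for dy in(0,.001,.002,.003):
  o=s['position']+t@[0,dy,0];k=[o+t@np.c_[0*th+dx,r*np.cos(th),r*np.sin(th)].T for dx,r in((0,0),)] if 0 else None
  f=lambda dx,r:proj(W,(s['position'][:,None]+t@np.array([0*th+dx,dy+r*np.cos(th),r*np.sin(th)])).T)
  print(dy,f(-.0124,.026).min(0),f(.0576,.033).min(0))
print(t.round(4))
x=slice(300,340);e=np.abs(np.diff(g[:,318].astype(int)));print([(i,e[i]) for i in range(150,225) if e[i]>8])
```

```text
disc [ 0.5505192  -0.29225354  0.07      ] tip [ 0.55229934 -0.29287079  0.142     ]
[np.float64(0.5505192028736358), np.float64(-0.29225353965344003)] [154.46320097  94.17158428] [256.1218468 196.0632254] tip [[171.61757637 156.51601824]
 [178.62437605 154.54812969]]
[np.float64(0.5525192028736358), np.float64(-0.29225353965344003)] [154.70586267  96.50205501] [256.203656   198.07357289] tip [[171.89713468 159.31291826]
 [178.87685363 157.21443381]]
[np.float64(0.5505192028736358), np.float64(-0.29025353965344003)] [156.63190132  94.18989426] [258.27379047 196.07617239] tip [[174.43000144 156.53564786]
 [181.30101114 154.56691489]]
[117 121 118  71 153 174 174 164 158 148 145 139  95  83  79  82  73  69
  65  74  73  74  72  70  73  73  72  64  77 135 134 134] [129 133 132 128 108  75  71  75  74  74  73  68  73  72  73  72  69  73
  72  72  73  68  74  73  73  70  72  81 127 129 125 118]
(156, 98, 102, 98)
((205.8760986328125, 146.3732452392578), (96.6543960571289, 104.04643249511719), 113.93000793457031)
0 [259.90545509 213.37581537] [267.92207384 168.24778267]
0.001 [259.80151596 211.13300869] [267.86100542 166.67661496]
0.002 [259.6972101  208.88190922] [267.7997906  165.10152559]
0.003 [259.59253556 206.62247086] [267.73842884 163.52249988]
[[-0.0176 -0.9998 -0.0078]
 [ 0.0037 -0.0079  1.    ]
 [-0.9998  0.0176  0.0038]]
[(162, np.int64(20)), (163, np.int64(18)), (164, np.int64(23)), (165, np.int64(10)), (174, np.int64(10)), (208, np.int64(10)), (209, np.int64(12)), (210, np.int64(9))]
```

Run:
```python
from h import *
s=get_state();plan(s,[.5535,-.2917,.232],DOWN(np.array([0,1.,0])))
```

```text
shift mm tool [  -3.6   35.  -104.3] rows of 25: [-0.14  1.4  -4.17]
rot deg [ 0.5   0.25 -1.01] frac [ 0.0055  0.0027 -0.0112]
```

>>> {"api": "play_rows", "payload": {
  "targets": [
    {"claw":1,"linear":[-0.15,0.2,-0.5],"rotation":[0.006,0.003,-0.011]},
    {"claw":1,"linear":[-0.05,0.3,-0.9],"rotation":[0,0,0]},
    {"claw":1,"linear":[-0.05,0.3,-0.9],"rotation":[0,0,0]},
    {"claw":1,"linear":[-0.05,0.3,-0.9],"rotation":[0,0,0]},
    {"claw":1,"linear":[0,0.2,-0.5],"rotation":[0,0,0]},
    {"claw":1,"linear":[0,0,0],"rotation":[0,0,0]},
    {"claw":1,"linear":[0,0,0],"rotation":[0,0,0]}
  ]
}}

```text
time: 7.27
position: [0.5522, -0.2765, 0.2389]
tool_rot: [-1.217, 1.195, 1.212]
ft_force: [0.1, 0.5, -1.6]
grip_width: 0.585
```

```bash
cat > g.py <<'E'
from h import *
import sys
s=get_state();print(s['time'],s['position'],s['ft_force'],s['torque'],s['grip_width'],np.abs(s['qd']).max())
plan(s,[float(v) for v in sys.argv[1:4]],DOWN(np.array([0,1.,0])))
E
python3 g.py .5535 -.2917 .22
```

```text
7.2667 [ 0.55215956 -0.27651526  0.2389172 ] [ 0.09675947  0.47471262 -1.55902782] [ 0.11610099 -0.02225229  0.0105113 ] 0.5853764383980404 0.02944138675022296
shift mm tool [ 18.9  -1.  -15.3] rows of 25: [ 0.75 -0.04 -0.61]
rot deg [0.55 0.29 0.48] frac [0.0061 0.0032 0.0054]
```

>>> {"api": "play_rows", "payload": {
  "targets": [
    {"claw":1,"linear":[0.1,-0.03,-0.5],"rotation":[0.006,0.003,0.005]},
    {"claw":1,"linear":[0.15,0,-0.15],"rotation":[0,0,0]},
    {"claw":1,"linear":[0.15,0,0],"rotation":[0,0,0]},
    {"claw":1,"linear":[0,0,0],"rotation":[0,0,0]},
    {"claw":1,"linear":[0,0,0],"rotation":[0,0,0]}
  ]
}}

```text
time: 7.68
position: [0.5549, -0.2892, 0.2283]
tool_rot: [-1.212, 1.203, 1.213]
ft_force: [-0.6, -1.3, -1.7]
grip_width: 0.589
```

```bash
python3 g.py .5535 -.2917 .22
```

```text
7.6833 [ 0.55493148 -0.28919957  0.22834827] [-0.63442868 -1.26319277 -1.73444466] [ 0.01838626 -0.00818243  0.04707124] 0.5887242637503775 0.01028508185268816
shift mm tool [ 8.3  1.5 -2.5] rows of 25: [ 0.33  0.06 -0.1 ]
rot deg [0.31 0.16 0.14] frac [0.0035 0.0018 0.0016]
```

>>> {"api": "play_rows", "payload": {
  "targets": [
    {"claw":1,"linear":[0.1,0.06,-0.1],"rotation":[0.003,0.002,0.002]},
    {"claw":1,"linear":[0.15,0.02,-0.04],"rotation":[0,0,0]},
    {"claw":1,"linear":[0,0,0],"rotation":[0,0,0]},
    {"claw":1,"linear":[0,0,0],"rotation":[0,0,0]}
  ]
}}

```text
time: 8.02
position: [0.5536, -0.2909, 0.2205]
tool_rot: [-1.21, 1.209, 1.214]
ft_force: [-0.6, 0.5, -2.2]
grip_width: 0.584
```

```bash
python3 g.py .5535 -.2917 .22
python3 - <<'E'
from h import *
a=get_image('side');b=get_image('scene')
cv2.imwrite('pics/s4.png',np.hstack([cv2.resize(a[230:380,260:400],None,fx=2.85,fy=3,interpolation=2),cv2.resize(b[150:250,150:275],None,fx=3,fy=4.5,interpolation=2)]))
E
```

```text
8.0167 [ 0.553568   -0.29085546  0.2205172 ] [-0.57015915  0.537177   -2.21082178] [-0.02120116 -0.02971988  0.02614393] 0.5844424231588614 0.009456217506365744
shift mm tool [ 0.5  0.1 -0.8] rows of 25: [ 0.02  0.   -0.03]
rot deg [ 0.19  0.02 -0.13] frac [ 0.0021  0.0002 -0.0015]
```

View pics/s4.png

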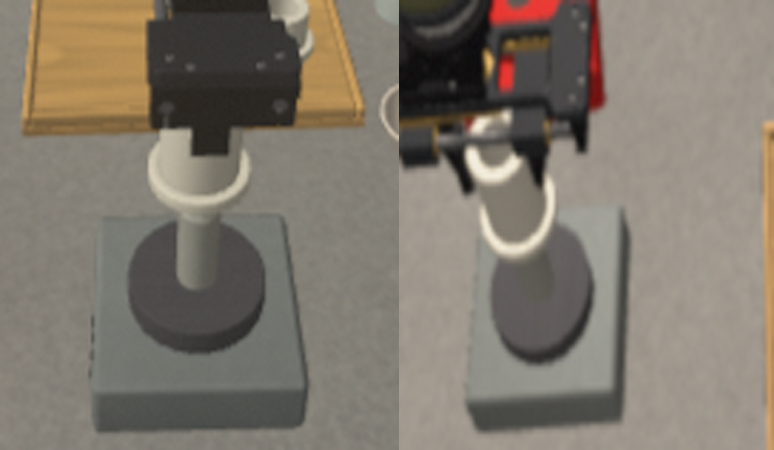

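The collar is centred on the shaft in both views (side crop column 199 against 197). Lowering in steps while watching the force.

>>> {"api": "play_rows", "payload": {
  "targets": [
    {"claw":1,"linear":[0.2,0,-0.03],"rotation":[0.002,0,-0.001]},
    {"claw":1,"linear":[0.25,0,0],"rotation":[0,0,0]},
    {"claw":1,"linear":[0.25,0,0],"rotation":[0,0,0]},
    {"claw":1,"linear":[0.2,0,0],"rotation":[0,0,0]},
    {"claw":1,"linear":[0,0,0],"rotation":[0,0,0]}
  ]
}}

```text
time: 8.53
position: [0.5537, -0.2919, 0.1961]
tool_rot: [-1.209, 1.209, 1.209]
ft_force: [1.2, -0.3, -2.6]
grip_width: 0.579
```

```bash
python3 g.py .5535 -.2917 .18
```

```text
8.5333 [ 0.55371018 -0.29192574  0.19613039] [ 1.20731017 -0.29178845 -2.56234605] [-0.06632278 -0.05187302 -0.01546175] 0.5790285898518033 0.002749191571489681
shift mm tool [16.1  0.2  0.2] rows of 25: [0.65 0.01 0.01]
rot deg [-0.01 -0.01  0.03] frac [-0.0002 -0.0001  0.0003]
```

>>> {"api": "play_rows", "payload": {
  "targets": [
    {"claw":1,"linear":[0.2,0,0],"rotation":[0,0,0]},
    {"claw":1,"linear":[0.25,0,0],"rotation":[0,0,0]},
    {"claw":1,"linear":[0.25,0,0],"rotation":[0,0,0]},
    {"claw":1,"linear":[0.2,0,0],"rotation":[0,0,0]},
    {"claw":1,"linear":[0,0,0],"rotation":[0,0,0]}
  ]
}}

```text
time: 8.95
position: [0.5536, -0.292, 0.1707]
tool_rot: [-1.209, 1.21, 1.209]
ft_force: [-0.4, 0.1, -1.9]
grip_width: 0.585
```

```bash
python3 g.py .5535 -.2917 .1376
```

```text
8.95 [ 0.55357338 -0.29203733  0.17070382] [-0.43850554  0.09033111 -1.91697331] [-0.10350541 -0.15005239  0.0090797 ] 0.5848438630804662 0.004503742747189014
shift mm tool [33.1  0.1  0.3] rows of 25: [1.32 0.   0.01]
rot deg [-0.02 -0.02  0.  ] frac [-0.0002 -0.0002  0.    ]
```

>>> {"api": "play_rows", "payload": {
  "targets": [
    {"claw":1,"linear":[0.2,0,0],"rotation":[0,0,0]},
    {"claw":1,"linear":[0.25,0,0],"rotation":[0,0,0]},
    {"claw":1,"linear":[0.25,0,0],"rotation":[0,0,0]},
    {"claw":1,"linear":[0.2,0,0],"rotation":[0,0,0]},
    {"claw":1,"linear":[0.1,0,0],"rotation":[0,0,0]},
    {"claw":1,"linear":[0,0,0],"rotation":[0,0,0]}
  ]
}}

```text
time: 9.45
position: [0.5535, -0.2921, 0.1427]
tool_rot: [-1.209, 1.21, 1.209]
ft_force: [-0.0, -0.9, -1.8]
grip_width: 0.587
```

```bash
python3 g.py .5535 -.2917 .1376
```

```text
9.45 [ 0.55350461 -0.29209179  0.14273373] [-0.01587678 -0.94085204 -1.78329978] [-0.04453992 -0.04700686 -0.00987016] 0.5866092343440414 0.0025481866686173165
shift mm tool [5.1 0.  0.4] rows of 25: [0.21 0.   0.02]
rot deg [-0.02 -0.03 -0.02] frac [-0.0002 -0.0003 -0.0002]
```

>>> {"api": "play_rows", "payload": {
  "targets": [
    {"claw":1,"linear":[0.1,0,0],"rotation":[0,0,0]},
    {"claw":1,"linear":[0.05,0,0],"rotation":[0,0,0]},
    {"claw":1,"linear":[0,0,0],"rotation":[0,0,0]}
  ]
}}

```text
time: 9.7
position: [0.5536, -0.2921, 0.1387]
tool_rot: [-1.209, 1.21, 1.209]
ft_force: [0.1, 0.0, -2.5]
grip_width: 0.582
```

>>> {"api": "play_rows", "payload": {
  "targets": [
    {"claw":1,"linear":[0.07,0,0],"rotation":[0,0,0]},
    {"claw":1,"linear":[0,0,0],"rotation":[0,0,0]}
  ]
}}

```text
time: 9.87
position: [0.5538, -0.2925, 0.1381]
tool_rot: [-1.21, 1.209, 1.208]
ft_force: [0.2, 0.0, -1.5]
grip_width: 0.583
```

>>> {"api": "play_rows", "payload": {
  "targets": [
    {"claw":1,"linear":[0.07,0,0],"rotation":[0,0,0]},
    {"claw":1,"linear":[0,0,0],"rotation":[0,0,0]}
  ]
}}

```text
time: 10.03
position: [0.5541, -0.2929, 0.1381]
tool_rot: [-1.21, 1.208, 1.207]
ft_force: [0.3, -0.8, -2.3]
grip_width: 0.586
```

>>> {"api": "play_rows", "payload": {
  "targets": [
    {"claw":1,"linear":[0.1,0,0],"rotation":[0,0,0]}
  ]
}}

```text
time: 10.12
position: [0.5543, -0.2933, 0.1375]
tool_rot: [-1.21, 1.208, 1.206]
ft_force: [-7.1, 2.5, 20.9]
grip_width: 0.585
```

>>> {"api": "play_rows", "payload": {
  "targets": [
    {"claw":1,"linear":[0,0,0],"rotation":[0,0,0]},
    {"claw":1,"linear":[0,0,0],"rotation":[0,0,0]}
  ]
}}

```text
time: 10.28
position: [0.5548, -0.2936, 0.1383]
tool_rot: [-1.211, 1.207, 1.205]
ft_force: [0.9, 0.3, -2.1]
grip_width: 0.579
```

```bash
python3 g.py .5535 -.2917 .1376
python3 - <<'E'
from h import *
a=get_image('side');b=get_image('scene')
cv2.imwrite('pics/s5.png',np.hstack([cv2.resize(a[230:380,260:400],None,fx=2.85,fy=3,interpolation=2),cv2.resize(b[150:250,150:275],None,fx=3,fy=4.5,interpolation=2)]))
E
```

```text
10.2833 [ 0.55477283 -0.29360098  0.13827571] [ 0.91222669  0.29680481 -2.06484136] [ 0.08177517 -0.00228527  0.0091594 ] 0.579489192489884 0.0029853239461832565
shift mm tool [0.7 1.3 1.9] rows of 25: [0.03 0.05 0.08]
rot deg [-0.05 -0.03  0.27] frac [-0.0006 -0.0004  0.003 ]
```

View pics/s5.png

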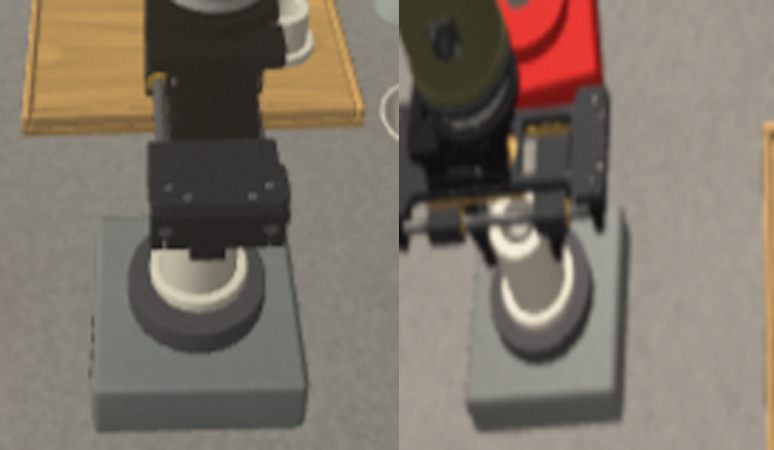

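The sleeve is down on the shoulder, sitting concentric in both views. I'll press lightly, take out the drift, then release.

>>> {"api": "play_rows", "payload": {
  "targets": [
    {"claw":1,"linear":[0.05,0.05,0.06],"rotation":[0,0,0.003]},
    {"claw":1,"linear":[0.07,0,0.02],"rotation":[0,0,0]},
    {"claw":1,"linear":[0.05,0,0],"rotation":[0,0,0]}
  ]
}}

```text
time: 10.63
position: [0.5547, -0.2934, 0.1377]
tool_rot: [-1.212, 1.209, 1.205]
ft_force: [-2.6, 2.0, 6.0]
grip_width: 0.588
```

>>> {"api": "play_rows", "payload": {
  "targets": [
    {"claw":0.38,"linear":[0.02,0,0],"rotation":[0,0,0]},
    {"claw":0.35,"linear":[0,0,0],"rotation":[0,0,0]},
    {"claw":0.25,"linear":[0,0,0],"rotation":[0,0,0]},
    {"claw":0.15,"linear":[0,0,0],"rotation":[0,0,0]},
    {"claw":0.15,"linear":[0,0,0],"rotation":[0,0,0]}
  ]
}}

```text
time: 11.05
position: [0.5551, -0.2931, 0.1372]
tool_rot: [-1.213, 1.209, 1.204]
ft_force: [0.6, 0.5, -0.4]
grip_width: 0.79
```

```bash
python3 g.py .5535 -.2917 .25
```

```text
11.05 [ 0.55511334 -0.29307423  0.13719062] [ 0.61724034  0.47564471 -0.42372813] [ 0.0458563  -0.07891839 -0.00130493] 0.7898115930034544 0.00457613408613792
shift mm tool [-112.8    1.2    1. ] rows of 25: [-4.51  0.05  0.04]
rot deg [-0.04 -0.18  0.21] frac [-0.0005 -0.002   0.0023]
```

>>> {"api": "play_rows", "payload": {
  "targets": [
    {"claw":0.1,"linear":[-0.3,0,0],"rotation":[0,0,0]},
    {"claw":0,"linear":[-0.6,0,0],"rotation":[0,0,0]},
    {"claw":0,"linear":[-0.8,0,0],"rotation":[0,0,0]},
    {"claw":0,"linear":[-1,0,0],"rotation":[0,0,0]},
    {"claw":0,"linear":[-1,0,0],"rotation":[0,0,0]},
    {"claw":0,"linear":[-1,-0.1,0.2],"rotation":[0,0,0]},
    {"claw":0,"linear":[-1,-0.1,0.5],"rotation":[0,0,0]},
    {"claw":0,"linear":[-0.4,-0.1,1],"rotation":[0,0,0]},
    {"claw":0,"linear":[0,-0.1,1],"rotation":[0,0,0]},
    {"claw":0,"linear":[0,-0.1,1],"rotation":[0,0,0]}
  ]
}}

```text
time: 11.88
position: [0.5642, -0.2059, 0.2994]
tool_rot: [-1.203, 1.222, 1.192]
ft_force: [0.2, -0.4, -1.0]
grip_width: 0.999
```

>>> {"api": "play_rows", "payload": {
  "targets": [
    {"claw":0,"linear":[0,-0.1,1],"rotation":[0,0,0]},
    {"claw":0,"linear":[0,-0.1,1],"rotation":[0,0,0]},
    {"claw":0,"linear":[0,-0.1,1],"rotation":[0,0,0]},
    {"claw":0,"linear":[0,-0.1,1],"rotation":[0,0,0]},
    {"claw":0,"linear":[0,-0.1,1],"rotation":[0,0,0]},
    {"claw":0,"linear":[0,-0.1,1],"rotation":[0,0,0]},
    {"claw":0,"linear":[0,-0.1,1],"rotation":[0,0,0]},
    {"claw":0,"linear":[0,-0.1,1],"rotation":[0,0,0]},
    {"claw":0,"linear":[0,-0.1,1],"rotation":[0,0,0]},
    {"claw":0,"linear":[0,-0.1,1],"rotation":[0,0,0]}
  ]
}}

```text
time: 12.72
position: [0.5943, 0.0533, 0.3056]
tool_rot: [-1.204, 1.216, 1.182]
ft_force: [0.4, 0.8, -0.5]
grip_width: 1.001
```

```bash
python3 g.py .62 .23 .30
```

```text
12.7167 [0.59428629 0.05330634 0.30562588] [ 0.3742149   0.75788982 -0.51048282] [-0.00829337 -0.01250223  0.0031428 ] 1.0014681057033934 0.4935767575007604
shift mm tool [  4.6 -21.8 177.2] rows of 25: [ 0.19 -0.87  7.09]
rot deg [-1.25 -0.4   0.64] frac [-0.0139 -0.0045  0.0071]
```

>>> {"api": "play_rows", "payload": {
  "targets": [
    {"claw":0,"linear":[0,-0.15,1],"rotation":[-0.014,-0.005,0.007]},
    {"claw":0,"linear":[0,-0.15,1],"rotation":[0,0,0]},
    {"claw":0,"linear":[0,-0.15,1],"rotation":[0,0,0]},
    {"claw":0,"linear":[0,-0.15,1],"rotation":[0,0,0]},
    {"claw":0,"linear":[0,-0.1,1],"rotation":[0,0,0]},
    {"claw":0,"linear":[0,-0.1,0.8],"rotation":[0,0,0]},
    {"claw":0,"linear":[0,0,0],"rotation":[0,0,0]},
    {"claw":0,"linear":[0,0,0],"rotation":[0,0,0]},
    {"claw":0,"linear":[0,0,0],"rotation":[0,0,0]}
  ]
}}

```text
time: 13.47
position: [0.6139, 0.2137, 0.3088]
tool_rot: [-1.215, 1.2, 1.218]
ft_force: [-1.8, -0.6, 0.3]
grip_width: 1.001
```

```bash
python3 g.py .62 .23 .30
python3 - <<'E'
from h import *
s=get_state();np.save('s6.npy',s,allow_pickle=True);i=get_image('wrist');cv2.imwrite('pics/w6.png',i)
a=get_image('side')
o=np.zeros((600,800,3),np.uint8);o[:400,:640]=i;o[400:600,:400]=cv2.resize(a[285:365,270:430],(400,200));cv2.imwrite('pics/w6v.png',o)
E
```

```text
13.4667 [0.61388604 0.21369083 0.30878006] [-1.75011451 -0.59078436  0.28031046] [ 0.00290962  0.02282294 -0.03815598] 1.001173697242087 0.019420475453509677
shift mm tool [ 8.9 -6.3 16.2] rows of 25: [ 0.35 -0.25  0.65]
rot deg [0.64 0.22 0.1 ] frac [0.0071 0.0024 0.0011]
```

View pics/w6v.png

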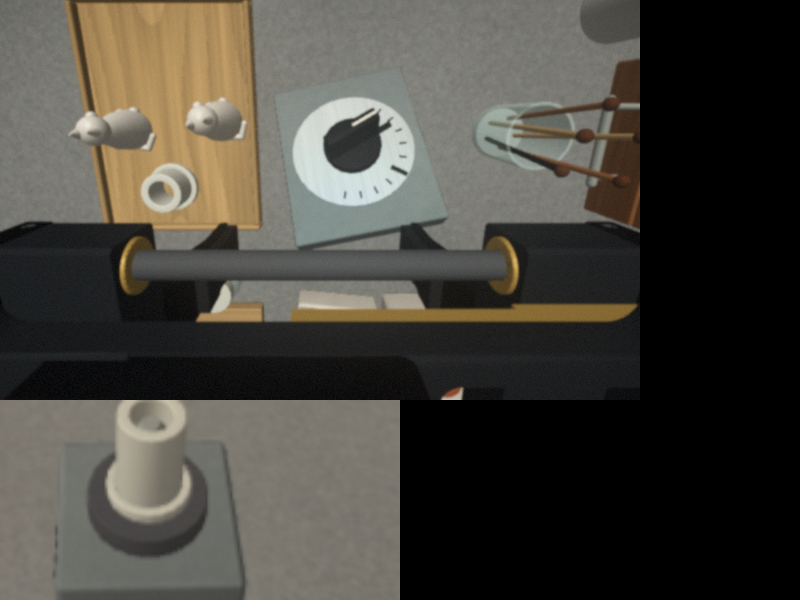

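The sleeve is seated on the shoulder with the shaft's tip visible in its bore. In the wrist view the panel corners are at about (276,97), (402,68), (446,217) and (297,246). The long thick mark is at (400,170), and the bar's white line runs from (353,124) to (377,110) with its nose near (388,123). I'll fit the console pose and the dial angle.

```bash
cat > con.py <<'E'
from h import *
from scipy.optimize import least_squares
s6=np.load('s6.npy',allow_pickle=True).item();W6=ext('wrist',s6)
C=np.array([[-.08,.08,.03],[-.08,-.08,.03],[.08,-.08,.142],[.08,.08,.142]])
def Rz(y): return R.from_euler('z',y).as_matrix()
c35,s35=np.cos(np.radians(35)),np.sin(np.radians(35))
A0=np.array([[c35,0,-s35],[0,1,0],[s35,0,c35]])   # columns x(up slope),y,z(normal)
def pose(p,hp):  # plate surface centre, axes
    Ax=Rz(p[2])@A0; o=np.array([p[0],p[1],0])+Rz(p[2])@[0,0,.086]+Ax[:,2]*hp; return o,Ax
def fitc(uv): return least_squares(lambda p:(proj(W6,(Rz(p[2])@C.T).T+[p[0],p[1],0])-uv).ravel(),[.6,.24,0.1])
E
python3 - <<'E'
from con import *
uv=np.array([[402,68],[276,97],[297,246],[446,217]],float)
r=fitc(uv);p=r.x;print(p,r.fun.round(1))
im=cv2.imread('pics/w6.png');v=im.copy()
for hp in(0,.003,.005):
  o,Ax=pose(p,hp);print(hp,o,'mark',proj(W6,[o+Ax@[.0575*.655,.0575*.756,0]]),'axis',proj(W6,[o,o+Ax@[0,0,.015],o+Ax@[0,0,.04]]).round(1).tolist())
  for rr in(.05,.055,.06,.065,.07):
    a=proj(W6,(o[:,None]+Ax@np.array([rr*np.cos(th),rr*np.sin(th),0*th])).T);print(rr,a.min(0).round(1),a.max(0).round(1),end=';')
h=cv2.cvtColor(im,cv2.COLOR_BGR2HSV);g=h[...,2];m=((g>165)&(h[...,1]<40)).astype(np.uint8);m[:85]=0;m[215:]=0;m[:,:285]=0;m[:,420:]=0
cs=max(cv2.findContours(m,0,1)[0],key=cv2.contourArea);print('\nplate',cv2.boundingRect(cs),cv2.fitEllipse(cv2.convexHull(cs)))
z=cv2.resize(im[60:250,265:455],None,fx=3,fy=3,interpolation=2)
cv2.imwrite('pics/dial6.png',z)
E
```

```text
[0.58941506 0.25324791 0.20709656] [-0.7 -0.5 -2.  -2.9 -1.5  1.6  3.7  1.9]
0 [0.58941506 0.25324791 0.086     ] mark [[399.22778815 172.63312551]] axis [[352.8, 150.1], [352.7, 143.7], [352.4, 131.8]]
0.05 [309.  112.2] [398.  191.6];0.055 [304.7 108.5] [402.6 196. ];0.06 [300.4 105. ] [407.2 200.4];0.065 [296.1 101.4] [411.8 204.9];0.07 [291.8  97.9] [416.5 209.4];0.003 [0.5877311  0.2528941  0.08845746] mark [[399.57717806 171.52421169]] axis [[352.8, 148.8], [352.6, 142.4], [352.4, 130.3]]
0.05 [308.7 110.7] [398.3 190.7];0.055 [304.3 107.1] [402.9 195.1];0.06 [300.  103.5] [407.6 199.5];0.065 [295.6  99.9] [412.2 204. ];0.07 [291.3  96.3] [416.9 208.5];0.005 [0.58660846 0.25265822 0.09009576] mark [[399.81325764 170.77492875]] axis [[352.7, 148.0], [352.6, 141.5], [352.4, 129.3]]
0.05 [308.4 109.7] [398.5 190. ];0.055 [304.  106.1] [403.2 194.4];0.06 [299.7 102.4] [407.9 198.9];0.065 [295.3  98.9] [412.5 203.4];0.07 [291.   95.3] [417.3 208. ];
plate (292, 97, 123, 110) ((353.2145080566406, 151.2280731201172), (109.34925079345703, 122.99966430664062), 84.28631591796875)
```

View pics/dial6.png

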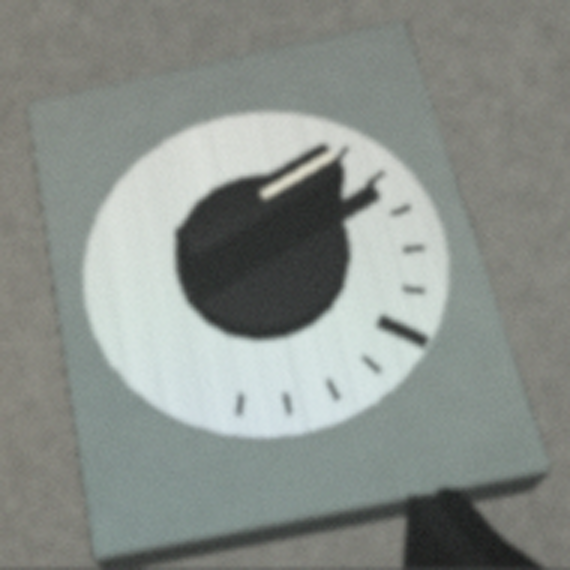

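The close-up shows ten ticks from crop (342,155) to (240,405), the long thick mark at (403,331), and the nose at about (365,202), between the 0.3 and 0.6 ticks. I'll refine the fit with the ticks.

```bash
cat >> con.py <<'E'
cr=lambda a:(np.array(a,float)+.5)/3-.5+[265,60]
UV=cr([[405,24],[30,102],[98,556],[547,471]])
TK=cr([[342,155],[378,180],[401,210],[414,248],[414,290],[403,331],[372,365],[333,390],[288,404],[240,405]])
qs=np.arange(10)*.3
def res(v):
    o,Ax=pose(v,v[4]);r=np.where(np.arange(10)==5,.0575,v[3]);a=qs+np.pi/4
    t=proj(W6,(o[:,None]+Ax@np.array([-r*np.cos(a),r*np.sin(a),0*a])).T)
    return np.r_[((proj(W6,(Rz(v[2])@C.T).T+[v[0],v[1],0])-UV)).ravel(),(t-TK).ravel(),(v[4]-.003)/.002]
fitr=least_squares(res,[.589,.253,.2,.0575,.003],x_scale=[.01,.01,.1,.01,.01]);P=fitr.x
O,AX=pose(P,P[4]);GRIP=O+AX@[0,0,.04]
def onplane(uv,h,E=W6):
    k,r,t=E;d=r.T@np.linalg.inv(k)@np.array([*uv,1.]);c=-r.T@t;n=AX[:,2];c2=O+n*h
    return AX.T@(c+d*(n@(c2-c))/(n@d)-O)
def Mgrip(q,sg):
    a=q+np.pi/4;p=AX@[-np.cos(a),np.sin(a),0];x=-AX[:,2];z=sg*np.cross(x,p)
    return np.column_stack([x,np.cross(z,x),z])
E
python3 - <<'E'
from con import *
print(P.round(4),'res',fitr.fun.round(1));print('grip',GRIP,'O',O)
for n,a,b in(('line',(262,195),(328,155)),):
  A,B=onplane(cr(a),.049),onplane(cr(b),.049);d=B-A;print(n,A.round(4),B.round(4),'q dir',np.arctan2(d[1],-d[0])-np.pi/4,'q B',np.arctan2(B[1],-B[0])-np.pi/4)
for h in(0,.004,.008,.012,.015):
  B=onplane(cr((368,200)),h);print('nose',h,B.round(4),np.arctan2(B[1],-B[0])-np.pi/4)
s=get_state();print(s['joint_positions'].round(3))
for sg in(1,-1):
  plan(s,GRIP+AX[:,2]*.08,Mgrip(.4,sg))
E
```

```text
[0.5881 0.2526 0.2102 0.056  0.0027] res [ 0.9 -1.5 -1.4 -0.4 -2.2  1.6  2.4  0.7  0.3 -0.2 -0.4 -0.5  0.2  0.3
  0.2  0.5  0.   0.1  0.   0.3 -0.2 -0.2 -0.  -0.  -0.1 -0.1  0.  -0.3
 -0.1]
grip [0.56410995 0.24744152 0.12101069] O [0.58654796 0.25222897 0.08824461]
line [0.0005 0.0003 0.049 ] [-0.0093  0.0244  0.049 ] q dir 0.3988825375975993 q B 0.42171245058993945
nose 0 [-0.0178  0.0441 -0.    ] 0.4019785879302198
nose 0.004 [-0.0155  0.0432  0.004 ] 0.44072956884807923
nose 0.008 [-0.0132  0.0423  0.008 ] 0.4823307471698408
nose 0.012 [-0.0109  0.0414  0.012 ] 0.5269478546311568
nose 0.015 [-0.0092  0.0407  0.015 ] 0.562476830442538
[-0.781  0.32   0.538  1.366 -0.165  1.497  1.325]
shift mm tool [122.4  95.   26.1] rows of 25: [4.89 3.8  1.05]
rot deg [ 54.53 -23.03 -27.99] frac [ 0.6059 -0.2559 -0.311 ]
shift mm tool [122.4  95.   26.1] rows of 25: [4.89 3.8  1.05]
rot deg [-119.14   32.74  -26.95] frac [-1.3238  0.3638 -0.2994]
```

>>> {"api": "play_rows", "payload": {
  "targets": [
    {"claw":0.5,"linear":[0,0.2,0],"rotation":[0.0625,-0.0264,-0.0321]},
    {"claw":0.5,"linear":[0,0.2,0],"rotation":[0.0625,-0.0264,-0.0321]},
    {"claw":0.5,"linear":[0,0.2,0],"rotation":[0.0625,-0.0264,-0.0321]},
    {"claw":0.5,"linear":[0,0.2,0],"rotation":[0.0625,-0.0264,-0.0321]},
    {"claw":0.5,"linear":[0,0.2,0],"rotation":[0.0625,-0.0264,-0.0321]},
    {"claw":0.5,"linear":[0,0.2,0],"rotation":[0.0625,-0.0264,-0.0321]},
    {"claw":0.5,"linear":[0,0,0],"rotation":[0.0625,-0.0264,-0.0321]},
    {"claw":0.5,"linear":[0,0,0],"rotation":[0.0625,-0.0264,-0.0321]},
    {"claw":0.5,"linear":[0,0,0],"rotation":[0.0625,-0.0264,-0.0321]}
  ]
}}

```text
time: 14.32
position: [0.5902, 0.201, 0.3061]
tool_rot: [-0.476, 0.932, 0.395]
ft_force: [-0.7, 0.1, -0.3]
grip_width: 0.509
```

```bash
cat > d.py <<'E'
from con import *
import sys
h,q=float(sys.argv[1]),float(sys.argv[2])
s=get_state();print(s['time'],s['position'].round(4),s['ft_force'].round(1),s['torque'].round(2),s['grip_width'],'qd',np.abs(s['qd']).max().round(3),'j',s['joint_positions'].round(2))
plan(s,GRIP+AX[:,2]*h,Mgrip(q,1))
T=tool(s);y=AX.T@T[:,2];p=np.cross(y,[0,0,-1.]);p=p if p[1]>0 or 1 else -p
print('tool q',(np.arctan2(p[1],-p[0])-np.pi/4), 'pos in grip frame mm',(AX.T@(s['position']-GRIP)*1000).round(1))
E
python3 d.py .08 .41
```

```text
14.3167 [0.5902 0.201  0.3061] [-0.7  0.1 -0.3] [-0.2   0.64 -0.08] 0.5085868304124712 qd 2.18 j [-0.91 -0.18  0.42  1.96  0.3   0.8  -0.01]
shift mm tool [ 65.7  93.3 -87.9] rows of 25: [ 2.63  3.73 -3.52]
rot deg [ 1.93 -1.32 -0.75] frac [ 0.0215 -0.0147 -0.0083]
tool q 0.37610179553889056 pos in grip frame mm [119.5 -50.9 142.4]
```

>>> {"api": "play_rows", "payload": {
  "targets": [
    {"claw":0.5,"linear":[0.4,0.6,-0.6],"rotation":[0.01,-0.007,-0.004]},
    {"claw":0.5,"linear":[0.5,0.7,-0.7],"rotation":[0,0,0]},
    {"claw":0.5,"linear":[0.5,0.7,-0.7],"rotation":[0,0,0]},
    {"claw":0.5,"linear":[0.5,0.7,-0.7],"rotation":[0,0,0]},
    {"claw":0.5,"linear":[0.4,0.6,-0.6],"rotation":[0,0,0]},
    {"claw":0.5,"linear":[0,0,0],"rotation":[0,0,0]},
    {"claw":0.5,"linear":[0,0,0],"rotation":[0,0,0]}
  ]
}}

```text
time: 14.9
position: [0.5236, 0.2223, 0.1969]
tool_rot: [-0.445, 0.917, 0.368]
ft_force: [0.5, -0.1, 1.2]
grip_width: 0.502
```

```bash
python3 d.py .08 .41
```

```text
14.9 [0.5236 0.2223 0.1969] [ 0.5 -0.1  1.2] [-0.19  0.57 -0.02] 0.5016645237842877 qd 0.046 j [-0.88 -0.21  0.27  2.22  0.5   0.61 -0.35]
shift mm tool [ 7.7 17.7 -0.7] rows of 25: [ 0.31  0.71 -0.03]
rot deg [-0.17 -0.31  0.09] frac [-0.0018 -0.0034  0.001 ]
tool q 0.41288989920603636 pos in grip frame mm [  7.1 -16.2  87.7]
```

>>> {"api": "play_rows", "payload": {
  "targets": [
    {"claw":0.5,"linear":[0.2,0.4,0],"rotation":[0,-0.003,0]},
    {"claw":0.5,"linear":[0.2,0.3,0],"rotation":[0,0,0]},
    {"claw":0.5,"linear":[0.3,0,0],"rotation":[0,0,0]},
    {"claw":0.5,"linear":[0.3,0,0],"rotation":[0,0,0]},
    {"claw":0.5,"linear":[0,0,0],"rotation":[0,0,0]},
    {"claw":0.5,"linear":[0,0,0],"rotation":[0,0,0]}
  ]
}}

```text
time: 15.4
position: [0.5385, 0.2352, 0.1809]
tool_rot: [-0.434, 0.903, 0.359]
ft_force: [0.8, 0.2, -0.9]
grip_width: 0.501
```

```bash
python3 d.py 0 .41
```

```text
15.4 [0.5385 0.2352 0.1809] [ 0.8  0.2 -0.9] [-0.23  0.73  0.03] 0.5010678615918027 qd 0.016 j [-0.87 -0.14  0.26  2.21  0.53  0.54 -0.41]
shift mm tool [64.5 11.  -9.5] rows of 25: [ 2.58  0.44 -0.38]
rot deg [-0.87  0.5   0.48] frac [-0.0096  0.0055  0.0053]
tool q 0.4250998641363086 pos in grip frame mm [12.1 -6.6 64.7]
```

>>> {"api": "play_rows", "payload": {
  "targets": [
    {"claw":0.5,"linear":[0,0.4,-0.4],"rotation":[-0.01,0.005,0.005]},
    {"claw":0.5,"linear":[0.2,0.04,-0.04],"rotation":[0,0,0]},
    {"claw":0.5,"linear":[0.2,0,0],"rotation":[0,0,0]},
    {"claw":0.5,"linear":[0,0,0],"rotation":[0,0,0]}
  ]
}}

```text
time: 15.73
position: [0.5319, 0.2397, 0.1643]
tool_rot: [-0.446, 0.91, 0.371]
ft_force: [-0.9, 1.1, -1.1]
grip_width: 0.499
```

```bash
python3 d.py 0 .41
```

```text
15.7333 [0.5319 0.2397 0.1643] [-0.9  1.1 -1.1] [-0.22  0.72  0.08] 0.49938218004091967 qd 0.01 j [-0.87 -0.13  0.26  2.23  0.54  0.52 -0.42]
shift mm tool [54.2  0.1  2.1] rows of 25: [2.17 0.   0.08]
rot deg [0.   0.07 0.04] frac [0.     0.0008 0.0005]
tool q 0.40994423351883547 pos in grip frame mm [-2.  -0.8 54.2]
```

>>> {"api": "play_rows", "payload": {
  "targets": [
    {"claw":0.5,"linear":[0.3,0,0.05],"rotation":[0,0,0]},
    {"claw":0.5,"linear":[0.4,0,0],"rotation":[0,0,0]},
    {"claw":0.5,"linear":[0.4,0,0],"rotation":[0,0,0]},
    {"claw":0.5,"linear":[0,0,0],"rotation":[0,0,0]}
  ]
}}

```text
time: 16.07
position: [0.5498, 0.2445, 0.1406]
tool_rot: [-0.446, 0.909, 0.372]
ft_force: [0.6, -0.5, -0.6]
grip_width: 0.501
```

```bash
python3 d.py 0 .41
```

```text
16.0667 [0.5498 0.2445 0.1406] [ 0.6 -0.5 -0.6] [-0.27  0.73  0.03] 0.5013068831626482 qd 0.01 j [-0.86 -0.05  0.27  2.22  0.54  0.45 -0.43]
shift mm tool [24.2 -0.2  0.3] rows of 25: [ 0.97 -0.01  0.01]
rot deg [0.04 0.14 0.01] frac [0.0004 0.0015 0.0001]
tool q 0.40938347573217015 pos in grip frame mm [-0.4  0.1 24.2]
```

>>> {"api": "play_rows", "payload": {
  "newtons": 20,
  "targets": [
    {"claw":0.5,"linear":[0.3,0,0],"rotation":[0,0,0]},
    {"claw":0.5,"linear":[0.3,0,0],"rotation":[0,0,0]},
    {"claw":0.5,"linear":[0.25,0,0],"rotation":[0,0,0]},
    {"claw":0.5,"linear":[0,0,0],"rotation":[0,0,0]}
  ]
}}

```text
time: 16.4
position: [0.5633, 0.247, 0.1205]
tool_rot: [-0.447, 0.91, 0.372]
ft_force: [-0.5, -0.4, -0.7]
grip_width: 0.504
```

```bash
python3 d.py 0 .41
```

```text
16.4 [0.5633 0.247  0.1205] [-0.5 -0.4 -0.7] [-0.19  0.66  0.02] 0.5037497437882589 qd 0.002 j [-0.85  0.01  0.28  2.21  0.55  0.39 -0.44]
shift mm tool [-0.1 -0.   0.7] rows of 25: [-0.   -0.    0.03]
rot deg [0.06 0.06 0.04] frac [0.0006 0.0006 0.0005]
tool q 0.40902439244516 pos in grip frame mm [-0.7 -0.2 -0.1]
```

Well aligned and clear of contact. Closing on the bar.

>>> {"api": "play_rows", "payload": {
  "newtons": 20,
  "targets": [
    {"claw":1,"linear":[0,0,0.02],"rotation":[0,0,0]},
    {"claw":1,"linear":[0,0,0],"rotation":[0,0,0]},
    {"claw":1,"linear":[0,0,0],"rotation":[0,0,0]},
    {"claw":1,"linear":[0,0,0],"rotation":[0,0,0]},
    {"claw":1,"linear":[0,0,0],"rotation":[0,0,0]},
    {"claw":1,"linear":[0,0,0],"rotation":[0,0,0]},
    {"claw":1,"linear":[0,0,0],"rotation":[0,0,0]}
  ]
}}

```text
time: 16.98
position: [0.5635, 0.2472, 0.1209]
tool_rot: [-0.446, 0.91, 0.372]
ft_force: [3.6, 1.4, -4.0]
grip_width: 0.16
```

```bash
python3 d.py 0 .41
```

```text
16.9833 [0.5635 0.2472 0.1209] [ 3.6  1.4 -4. ] [-0.08  0.45  0.05] 0.15952158125212842 qd 0.004 j [-0.85  0.01  0.28  2.21  0.55  0.39 -0.44]
shift mm tool [0.1 0.  0.3] rows of 25: [0.   0.   0.01]
rot deg [0.05 0.05 0.04] frac [0.0005 0.0006 0.0005]
tool q 0.409186328826175 pos in grip frame mm [-0.3 -0.1  0.1]
```

>>> {"api": "play_rows", "payload": {
  "targets": [
    {"claw":1,"linear":[0,0,0],"rotation":[0.04,0,0]},
    {"claw":1,"linear":[0,0,0],"rotation":[0.06,0,0]},
    {"claw":1,"linear":[0,0,0],"rotation":[0.06,0,0]},
    {"claw":1,"linear":[0,0,0],"rotation":[0,0,0]}
  ]
}}

```text
time: 17.32
position: [0.5636, 0.2472, 0.1209]
tool_rot: [-0.206, 0.943, 0.249]
ft_force: [0.8, -0.1, -2.5]
grip_width: 0.159
```

```bash
python3 d.py 0 1.5
```

```text
17.3167 [0.5636 0.2472 0.1209] [ 0.8 -0.1 -2.5] [-0.22  0.71  0.02] 0.15854318776144136 qd 0.088 j [-0.86  0.01  0.29  2.21  0.55  0.39 -0.7 ]
shift mm tool [-0.   0.1  0.1] rows of 25: [-0.  0.  0.]
rot deg [47.52  0.1  -0.05] frac [ 5.28e-01  1.20e-03 -5.00e-04]
tool q 0.670638113818284 pos in grip frame mm [-0.1 -0.1 -0. ]
```

>>> {"api": "play_rows", "payload": {
  "targets": [
    {"claw":1,"linear":[0,0,0],"rotation":[0.06,0,0]},
    {"claw":1,"linear":[0,0,0],"rotation":[0.07,0,0]},
    {"claw":1,"linear":[0,0,0],"rotation":[0.07,0,0]},
    {"claw":1,"linear":[0,0,0],"rotation":[0.07,0,0]},
    {"claw":1,"linear":[0,0,0],"rotation":[0.07,0,0]},
    {"claw":1,"linear":[0,0,0],"rotation":[0.06,0,0]},
    {"claw":1,"linear":[0,0,0],"rotation":[0,0,0]},
    {"claw":1,"linear":[0,0,0],"rotation":[0,0,0]}
  ]
}}

```text
time: 17.98
position: [0.5639, 0.2472, 0.1211]
tool_rot: [0.377, 0.977, -0.058]
ft_force: [1.5, -0.3, -0.8]
grip_width: 0.16
```

```bash
python3 d.py 0 1.5
```

```text
17.9833 [0.5639 0.2472 0.1211] [ 1.5 -0.3 -0.8] [-0.24  0.86 -0.01] 0.16011165620612416 qd 0.004 j [-0.87  0.01  0.3   2.21  0.55  0.39 -1.33]
shift mm tool [-0.1 -0.1 -0.4] rows of 25: [-0.   -0.01 -0.02]
rot deg [11.21  0.12 -0.11] frac [ 0.1245  0.0013 -0.0012]
tool q 1.3044154233449055 pos in grip frame mm [ 0.4 -0.1 -0.1]
```

>>> {"api": "play_rows", "payload": {
  "targets": [
    {"claw":1,"linear":[0,0,0],"rotation":[0.06,0,0]},
    {"claw":1,"linear":[0,0,0],"rotation":[0.055,0,0]},
    {"claw":1,"linear":[0,0,0],"rotation":[0,0,0]},
    {"claw":1,"linear":[0,0,0],"rotation":[0,0,0]}
  ]
}}

```text
time: 18.32
position: [0.564, 0.2472, 0.1212]
tool_rot: [0.534, 0.975, -0.141]
ft_force: [0.6, 0.5, -1.7]
grip_width: 0.16
```

```bash
python3 d.py 0 1.5
```

```text
18.3167 [0.564  0.2472 0.1212] [ 0.6  0.5 -1.7] [-0.25  0.84 -0.06] 0.1598039143384446 qd 0.015 j [-0.87  0.01  0.3   2.21  0.55  0.39 -1.5 ]
shift mm tool [-0.1 -0.3 -0.4] rows of 25: [-0.   -0.01 -0.02]
rot deg [ 1.42  0.12 -0.13] frac [ 0.0157  0.0013 -0.0014]
tool q 1.4752856398134608 pos in grip frame mm [ 0.5 -0.  -0.1]
```

>>> {"api": "play_rows", "payload": {
  "targets": [
    {"claw":1,"linear":[0,0,0],"rotation":[0.016,0,0]},
    {"claw":1,"linear":[0,0,0],"rotation":[0,0,0]},
    {"claw":1,"linear":[0,0,0],"rotation":[0,0,0]}
  ]
}}

```text
time: 18.57
position: [0.564, 0.2472, 0.1212]
tool_rot: [0.552, 0.975, -0.151]
ft_force: [1.3, 0.6, -1.4]
grip_width: 0.164
```

```bash
python3 d.py 0 1.5
```

```text
18.5667 [0.564  0.2472 0.1212] [ 1.3  0.6 -1.4] [-0.21  0.8  -0.04] 0.1639957444270165 qd 0.007 j [-0.87  0.01  0.3   2.21  0.55  0.39 -1.52]
shift mm tool [-0.1 -0.3 -0.4] rows of 25: [-0.   -0.01 -0.02]
rot deg [ 0.3   0.12 -0.13] frac [ 0.0034  0.0013 -0.0015]
tool q 1.494736153642691 pos in grip frame mm [ 0.6 -0.  -0.1]
```

Now to open and back off along the dial's axis.

>>> {"api": "play_rows", "payload": {
  "targets": [
    {"claw":0.7,"linear":[0,0,0],"rotation":[0,0,0]},
    {"claw":0.5,"linear":[0,0,0],"rotation":[0,0,0]},
    {"claw":0.5,"linear":[0,0,0],"rotation":[0,0,0]},
    {"claw":0.5,"linear":[-0.3,0,0],"rotation":[0,0,0]},
    {"claw":0.5,"linear":[-0.5,0,0],"rotation":[0,0,0]},
    {"claw":0.5,"linear":[-0.7,0,0],"rotation":[0,0,0]},
    {"claw":0.5,"linear":[-0.7,0,0],"rotation":[0,0,0]},
    {"claw":0.5,"linear":[-0.7,0,0],"rotation":[0,0,0]},
    {"claw":0.5,"linear":[0,0,0],"rotation":[0,0,0]}
  ]
}}

```text
time: 19.32
position: [0.5205, 0.2377, 0.1843]
tool_rot: [0.547, 0.975, -0.15]
ft_force: [0.6, 1.0, 1.0]
grip_width: 0.499
```

```bash
python3 d.py .09 1.5
python3 - <<'E'
from con import *
s=get_state();plan(s,s6['position'],tool(s6));W=ext('wrist',s);print(proj(W,[O,O+AX@[0,0,.049]]))
E
```

```text
19.3167 [0.5205 0.2377 0.1843] [0.6 1.  1. ] [-0.18  0.66  0.02] 0.4994202513591991 qd 0.031 j [-0.89 -0.18  0.26  2.23  0.53  0.58 -1.5 ]
shift mm tool [-12.9   0.1  -0.3] rows of 25: [-0.52  0.   -0.01]
rot deg [ 0.57  0.12 -0.08] frac [ 0.0064  0.0014 -0.0009]
tool q 1.489971383264184 pos in grip frame mm [ 0.2 -0.3 77.1]
shift mm tool [-52.1  59.4 136.2] rows of 25: [-2.08  2.38  5.45]
rot deg [-114.58   39.55   13.97] frac [-1.2732  0.4395  0.1553]
[[317.89597455 195.58644001]
 [317.90001029 213.79193972]]
```

>>> {"api": "play_rows", "payload": {
  "targets": [
    {"claw":0.3,"linear":[-0.6,-0.6,0],"rotation":[0,0,0]},
    {"claw":0.1,"linear":[-0.6,-0.8,0],"rotation":[0,0,0]},
    {"claw":0,"linear":[-0.5,-0.6,0],"rotation":[0,0,0]},
    {"claw":0,"linear":[0,0,0],"rotation":[0,0,0]},
    {"claw":0,"linear":[0,0,0],"rotation":[0,0,0]},
    {"claw":0,"linear":[0,0,0],"rotation":[0,0,0]}
  ]
}}

```text
time: 19.82
position: [0.4885, 0.1959, 0.1949]
tool_rot: [0.546, 0.977, -0.157]
ft_force: [-0.5, 0.5, -0.0]
grip_width: 0.867
```

Run:
```python
from con import *
s=get_state();np.save('s7.npy',s,allow_pickle=True);i=get_image('wrist');cv2.imwrite('pics/w7.png',i);W=ext('wrist',s)
m=proj(W,[O,O+AX@[0,0,.049],O+AX@[.0575*.655,.0575*.756,0]]);print(s['time'],s['position'],m)
x,y=int(m[0,0]),int(m[0,1]);print(x-100,max(0,y-130))
o=cv2.resize(i[max(0,y-130):y+60,x-100:x+100],None,fx=3,fy=3,interpolation=2);b=get_image('side');o2=cv2.resize(b[285:365,270:340],None,fx=2.5,fy=2.5)
z=np.zeros((max(o.shape[0],200),o.shape[1]+o2.shape[1],3),np.uint8);z[:o.shape[0],:o.shape[1]]=o;z[:o2.shape[0],o.shape[1]:]=o2;cv2.imwrite('pics/w7v.png',z);print(z.shape)
```

```text
19.8167 [0.48847001 0.1959267  0.19493294] [[315.69417562 138.61534642]
 [315.25742324 144.6406943 ]
 [315.96318796  69.99615301]]
215 8
(570, 775, 3)
```

View pics/w7v.png

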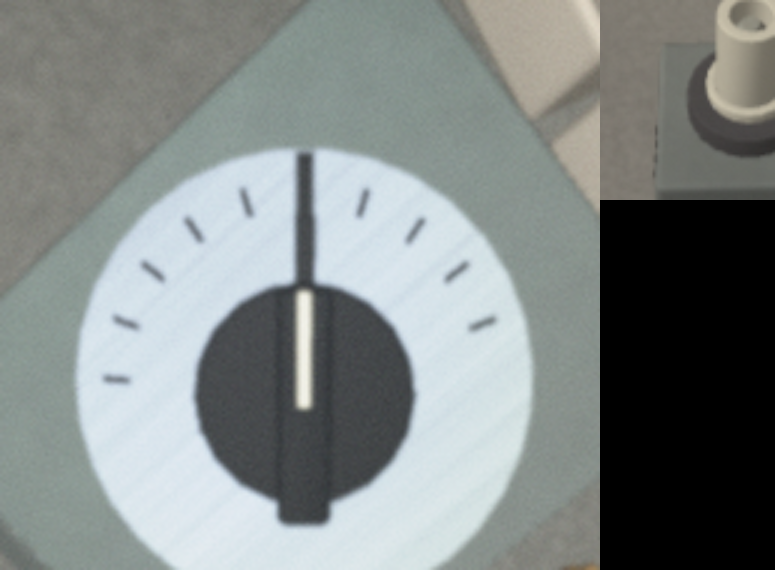

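The nose and the long mark form one line (columns 304–306), with the white line at 304. The sleeve stands home on the shoulder. The gripper is clear, so I'm handing in.

Run:
```python
from bench import *
s=get_state();print(s['time'],abs(s['qd']).max(),s['ft_force']);print(close_job())
```

```text
19.9167 0.017487295109949792 [-0.27647049 -0.34406549  0.12423951]
the job is handed in; nothing more can be done
None
```

The job is done and handed in at about 20 s of the 61 s allowed. The sleeve is on the grey spindle and the speed dial points at the long thick mark.

- **Sleeve:** I took the tall sleeve from the tray and lowered it over the grey shaft in the gripper until it sat on the shoulder. Contact came at the expected height. The force peaked at about 21 N, and I released it under a light press of about 6 N. It rebounded by about 0.8 mm before that press. Later side views show the collar on the shoulder disc and the shaft's tip inside the bore.
- **Dial:** I turned it from q ≈ 0.41 to about 1.495 by the gripper's angle; the mark is at 1.5. The last close-up shows the nose and the mark in one line.
- **Checks:** No force near the limits was reported and the gripper was clear of everything at the end. I did not take a last picture of the cats and the back items, but the arm never reported contact near them. In the first sleeve fit, the scene and side cameras gave positions up to about 6 mm from the wrist camera's and matched the outline poorly, so I used the wrist camera.

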